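# Clear the trainer and press the splined gear home

### The job

First clear the two wooden offcuts off the green gear trainer into the grey scrap bin, leaving the screwdriver, the steel bearing ring and the small brass gear where they are. Then fit the blue gear, hub up, onto the splined shaft: turn it until the splines mesh and slide it fully home, pushing the sprung orange collar down flush. Finish while still holding it pressed there, because the spring lifts it otherwise.

Things in the scene. Friction and masses are not known exactly. Their poses are not given: they have to be found in the camera images.
- trainer: Gear-shaft trainer, fixed: green base plate 160 x 160 x 12 mm, an upright steel splined shaft in its middle. Origin: centre of the plate's underside (bench height), x and y along its edges, z up; turned to any yaw. Round the shaft a dark fixed shoulder ring, 64 mm across, top 30 mm above the bench; inside it an orange sprung collar, 41 mm across, top 10 mm above the shoulder.
- shaft (a point): Point on the shaft's axis level with the shoulder's top, axes as the trainer's. The shaft's section is a cross: ridges along the trainer's +x, -x, +y, -y, each 7 mm wide, reaching 12 mm from the axis. They end 36 mm above this point (last 3 mm tapered); a round pilot pin, 11 mm across with a conical tip, stands 9 mm higher still.
- collar (a joint): Travel of the orange sprung collar, m: 0 = up (its top 10 mm above the shoulder), 0.010 = pressed down flush with the shoulder. Its spring takes about 4.5 N to start and about 12.5 N to hold flush, and lifts the gear again if it is let go.
- gear: Blue gear, ~0.25 kg, lying flat, white hub up. Origin: centre of its underside, z up. Toothed disc 90 mm across, 22 mm thick; on it a round hub 38 mm across, 46 mm high, open on top, 27 mm wide inside. Cross-shaped bore through the disc: slots along the gear's +x, -x, +y, -y, 9.2 mm wide, reaching 13.2 mm from the axis; fits every quarter turn. Home: underside on the shoulder, collar flush.
- gear_hub (a point): Middle of the white hub on the gear's axis, 45 mm above the gear's underside: the place to grip it. Axes as the gear's.
- bin: Grey open scrap bin, fixed: 190 (its x) x 150 (its y) x 60 mm high, walls 4 mm; origin at the centre of its underside, bench height. It stands left or right of the trainer, the gear on the other side.
- offcut_a_mid (a point): Centre of the light wooden offcut, a block 28 (its x) x 40 (its y) x 34 mm high, about 30 g, lying on the trainer's base plate beside the shoulder ring, its long side pointing roughly at the shaft; point 17 mm above its underside, z up at the start
- offcut_b_mid (a point): Centre of the darker wooden offcut, a block 28 (its x) x 40 (its y) x 34 mm high, about 30 g, lying on the trainer's base plate beside the shoulder ring, its long side pointing roughly at the shaft; point 17 mm above its underside, z up at the start
- screwdriver: Screwdriver, 170 mm, lying on the bench beyond the trainer. To be left alone.
- bearing: Steel bearing ring, 48 mm across, 14 mm high, lying between the robot and the trainer; origin at its underside. To be left alone.
- brass_gear: Small brass gear, 60 mm across, 22 mm high with its hub, not the one to fit; origin at its underside. To be left alone.

How it is judged:
By the outcome, as a careful person would: the job done as asked, in the order asked, and still so for the second after the job is handed in, while the arm keeps its last pose, push and grip.
It also fails if it takes over 64 s, if anything falls off the work surface, if the arm or the gripper's body presses on something with over 40 N, if the wrist force passes 120 N, or if a joint passes its speed limit or range.

### The arm

A 7-joint arm with a two-finger parallel gripper is mounted at the origin on the work surface. World frame = base frame: x ahead of the robot, y to its left, z up, the work surface at z = 0. Lengths are in m, angles in rad, forces in N, time in s.
With the tool pointing down it reaches from about 0.35 to 0.775 m from the base axis. Payload 3.1 kg.
Tool frame: the origin (TCP) lies on the centre line of the jaws, within the pads' length; the fingertips stand 11 mm ahead of it and the grasp point (between the pads) lies 8 mm behind it; z points along the fingers, y is the line along which they close (so a half turn about z gives the same grasp; the last joint's range is limited). The gripper opens to 85 mm and grips with 20 to 120 N. Pads are 22 mm wide; open, the fingers measure 114 mm over their backs; the gripper's body (76 mm by 85 mm) begins 54 mm behind the grasp point. The pads swing forward as they close: fully open they stand 13 mm farther back than shut.
Start: joints at [-1.308, 0.311, 0.014, 1.512, -0.004, 1.319, -0.027], TCP at [0.165, 0.525, 0.242] pointing down, gripper open.
Joint ranges: [-2.7, 2.7], [-0.3, 1.91], [-1.27, 1.3], [0.12, 2.57], [-1.44, 4.58], [0.2, 2.03], [-3.05, 3.05]. Speed limits (rad/s): [2.79, 2.79, 3.14, 3.14, 3.14, 3.14, 3.14].

### API

Orientations are given as [roll, pitch, yaw] about the fixed x, y, z axes, in that order (R = Rz(yaw) Ry(pitch) Rx(roll)).
In Python, from plant import state, camera, camera_info, hand_in, silhouettes gives the robot as it stands. The module is installed in compiled form; this text tells all that it offers.
- The arm moves only by the tool move_arm, never from a script. Its argument "series" is a list of rows, each a list of 3 entries, a list of its own where there are three numbers: the shift along the world's x, y, z in mm, then the turn, a rotation vector about the world's x, y, z in rad, then the finger opening in mm, from 0 to 85.4. In form: [[[dx, dy, dz], [wx, wy, wz], hand], ...]. A call has exactly 10 rows; each row shifts and turns the commanded pose from where the row before left it; what a row does not reach is not made up. A row lasts 1/8 s, in which the tool goes at most 62.5 mm and 10.7 degrees, less where a joint would pass 70% of its speed; a pose out of reach is approached as far as the arm can. A call with a gripper value outside its range is refused whole. The fingers move at their own pace and stop on an object; "squeeze" is the grip in N (left out, the last holds). Time passes only in rows, so rows that do not move let the fingers close, or fill a call up. It gives the time, the measured TCP pose, the force, the opening and the grip force at its end, in the units of the state.
- state(): the state, without advancing time (a new reading comes with each control period).
- camera(name): name is "side" or "top"; returns (picture, depth): 400x640x3 uint8, red, green, blue; 400x640 float32, m along the optical axis (not along the pixel's ray), 0 where there is no reading.
- camera_info(name): a dict with "fx", "fy", "cx", "cy" (pixels), "eye" and "rotation" of the camera in the world. Camera axes: x right, y down, z forward; pixel columns grow to the right and rows downward; lengths in m; the calibration is good to about 2 mm. A picture is of the moment at which its call begins. camera_info takes no time and is no camera call.
- hand_in(): hands the job in; it is judged then, once.
Trained networks look in the newest picture that a camera, given by its name, has taken for a name from the list of things; names that differ only in an ending like _2 or _b are one class to them, and where a whole thing is asked for, a point or a joint stands for the part that bears it (a point fixed in the world has none). Each returns a list of dicts, best first, with "conf" (0 to 1); they miss things now and then, are a little off and sometimes report something else, mostly with a low value. They report only what shows in the picture. A call takes as long as a camera call.
- silhouettes(camera, thing): "pixels" (400x640 bool, what is visible of it) and "pixel" ([column, row] in pixels, amid what is visible of it).
The state is a dict: "time": time; "q": joint angles; "qvel": joint speeds; "effort": joint torques, N m; "tool_pos": TCP position; "orientation": TCP orientation; "wrist_force": force on the tool from outside, world axes, zero at the start; "moment": the same for the moment, N m; "gripper_width": finger opening in m; "grip_force": force on a finger pad.
Only numpy, scipy, OpenCV 4.12 (cv2) and the standard library are available. Lean on these libraries where they do the work, as an engineer would, in place of code of your own. Each camera call takes 0.05 s, during which the arm holds its last target. There are 200 camera calls.

## Working session

There is one attempt and no reset: what is moved stays moved. The work goes in short steps, Python scripts to look and compute and a tool call to move; the robot and the scene stay as the last step left them, time stands still between calls to the robot, and variables do not carry over. Pictures are saved under pics/ and viewed, at most 10 in all, crops included, and the job is handed in when it is done.

Besides the shell and the picture viewer there is one more tool, called after "Emit:" by a JSON object that holds its "fn" and its "kwargs". move_arm: Moves the arm, as the interface text tells. Its arguments: {"type":"object","properties":{"series":{"type":"array","items":{"type":"array"}},"squeeze":{"type":"number"}},"required":["series"]}

```bash
mkdir -p pics
cat > h.py <<'E'
import numpy as np, cv2
from plant import state, camera, camera_info, hand_in, silhouettes
def cloud(name,depth):
    i=camera_info(name); v,u=np.mgrid[0:400,0:640]
    P=np.stack([(u-i['cx'])/i['fx']*depth,(v-i['cy'])/i['fy']*depth,depth],-1)
    W=P@np.array(i['rotation']).T+np.array(i['eye']); W[depth<=0]=np.nan
    return W
def look(name,f=None):
    p,d=camera(name)
    if f: cv2.imwrite('pics/'+f,p[:,:,::-1])
    return p,cloud(name,d)
E
python3 - <<'E'
from h import *
s=state();print(s)
for c in ('top','side'):
    p,W=look(c,c+'0.png'); i=camera_info(c); print(c,i['eye'],i['fx'],np.round(i['rotation'],3).tolist())
    for t in ['trainer','gear','bin','offcut_a_mid','offcut_b_mid','bearing','brass_gear','screwdriver','collar']:
        for r in silhouettes(c,t)[:2]:
            m=r['pixels']; w=W[m]; w=w[~np.isnan(w[:,0])]
            print(t,round(r['conf'],2),np.round(r['pixel']),m.sum(),'med',np.round(np.median(w,0),3),'zmax',np.round(np.percentile(w[:,2],[2,50,98]),3))
print(state()['time'])
E
```

```text
{'time': 0.0, 'q': array([-1.30772195,  0.31175883,  0.01396686,  1.51304908, -0.00439788,
        1.31920518, -0.02717653]), 'qvel': array([ 0.00042776,  0.00043672, -0.00095097, -0.00063867, -0.00128476,
       -0.00046122,  0.00023734]), 'effort': array([ 1.78134692e-04, -3.79905725e+01,  1.45895812e-01, -2.30594498e+01,
        1.22223279e-02,  1.36921601e-02,  1.38629886e-06]), 'tool_pos': array([0.16480776, 0.5239901 , 0.24120601]), 'orientation': array([-3.13920469e+00,  9.20952031e-05,  2.83694313e+00]), 'wrist_force': array([ 0.03658683, -1.02272988, -0.48632403]), 'moment': array([ 0.03470604,  0.04570543, -0.0037215 ]), 'grip_force': 0.0, 'gripper_width': 0.08550167428756579}Traceback (most recent call last):
  File "<stdin>", line 4, in <module>
  File "h.py", line 11, in look
    return p,cloud(name,d)
             ~~~~~^^^^^^^^
  File "h.py", line 6, in cloud
    W=P@np.array(i['rotation']).T+np.array(i['eye']); W[depth<=0]=np.nan
      ~~~~~~~~~~~~~~~~~~~~~~~~~~~^~~~~~~~~~~~~~~~~~~
ValueError: operands could not be broadcast together with shapes (400,640) (3,)
```

```bash
python3 -c "
import cv2,numpy as np
a=cv2.imread('pics/top0.png');cv2.imwrite('pics/t0.png',a)"
```

```text
(no output)
```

View pics/top0.png

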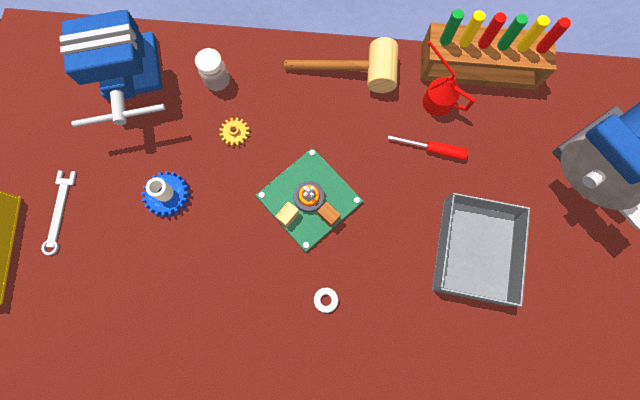

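The top view shows the trainer at about (309,200), the light offcut at (288,213), the dark one at (329,213), the gear at (165,193) and the bin at (482,250). The camera rotation comes as roll, pitch, yaw, so I'll fix the helper.

```bash
sed -i 's/^import numpy.*/&\nfrom scipy.spatial.transform import Rotation as R/; s/np.array(i\[.rotation.\]).T/R.from_euler("xyz",i["rotation"]).as_matrix().T/' h.py
python3 - <<'E'
from h import *
for c in ('top','side'):
    p,W=look(c,c+'1.png'); i=camera_info(c); print(c,i['eye'],i['fx'],i['rotation'])
    np.save(c+'1.npy',W)
    for t in ['trainer','gear','bin','offcut_a_mid','offcut_b_mid','bearing','brass_gear','screwdriver','collar']:
        for r in silhouettes(c,t)[:2]:
            m=r['pixels']; w=W[m]; w=w[~np.isnan(w[:,0])]
            np.save(f'm_{c}_{t}.npy',m) if r['conf']>.5 else 0
            print(t,round(r['conf'],2),np.round(r['pixel']),m.sum(),'med',np.round(np.median(w,0),3),'z',np.round(np.percentile(w[:,2],[2,50,98]),3))
print(state()['time'])
E
```

```text
top [ 0.36701583 -0.01402442  0.80774821] 396.05565767740114 [-2.90088993  0.00431306 -1.47532498]
trainer 0.73 [307. 196.] 5020 med [0.571 0.024 0.01 ] z [0.007 0.01  0.047]
gear 0.62 [165. 198.] 1659 med [0.542 0.314 0.02 ] z [-0.002  0.02   0.067]
bin 0.64 [484. 249.] 8936 med [ 0.493 -0.333  0.003] z [-0.001  0.003  0.058]
offcut_a_mid 0.89 [287. 214.] 348 med [0.523 0.063 0.043] z [0.011 0.043 0.046]
offcut_b_mid 0.73 [328. 214.] 283 med [ 0.531 -0.018  0.044] z [0.028 0.044 0.047]
offcut_b_mid 0.3 [164. 194.] 1568 med [0.543 0.313 0.021] z [0.002 0.021 0.067]
bearing 0.59 [287. 213.] 350 med [0.523 0.063 0.043] z [0.012 0.043 0.046]
bearing 0.54 [328. 302.] 402 med [ 0.366 -0.028  0.012] z [-0.002  0.012  0.014]
brass_gear 0.55 [236. 132.] 532 med [0.701 0.2   0.01 ] z [-0.002  0.01   0.021]
screwdriver 0.72 [444. 150.] 530 med [ 0.698 -0.251  0.02 ] z [0.01  0.02  0.025]
collar 0.76 [309. 200.] 185 med [0.56  0.024 0.037] z [0.019 0.037 0.04 ]
side [0.32571398 0.72472908 0.54142753] 398.5803675556705 [-2.12829701  0.02112773 -2.83996706]
trainer 0.61 [315. 235.] 2673 med [0.569 0.045 0.013] z [0.002 0.013 0.061]
gear 0.93 [279. 332.] 2552 med [0.542 0.334 0.023] z [0.001 0.023 0.069]
gear 0.73 [334. 236.] 390 med [0.522 0.069 0.039] z [0.016 0.039 0.048]
bin 0.86 [384. 163.] 2969 med [ 0.49  -0.314  0.032] z [0.003 0.032 0.062]
offcut_a_mid 0.67 [334. 237.] 381 med [0.522 0.069 0.039] z [0.017 0.039 0.048]
offcut_b_mid 0.58 [343. 217.] 337 med [ 0.531 -0.012  0.038] z [0.014 0.038 0.049]
bearing 0.78 [414. 232.] 300 med [ 0.368 -0.024  0.014] z [0.001 0.014 0.017]
brass_gear 0.89 [233. 275.] 586 med [0.697 0.207 0.013] z [0.001 0.013 0.023]
brass_gear 0.57 [315. 235.] 2431 med [0.572 0.045 0.013] z [0.005 0.013 0.062]
screwdriver 0.56 [305. 169.] 251 med [ 0.699 -0.243  0.019] z [0.001 0.019 0.028]
1.05
```

View pics/side1.png

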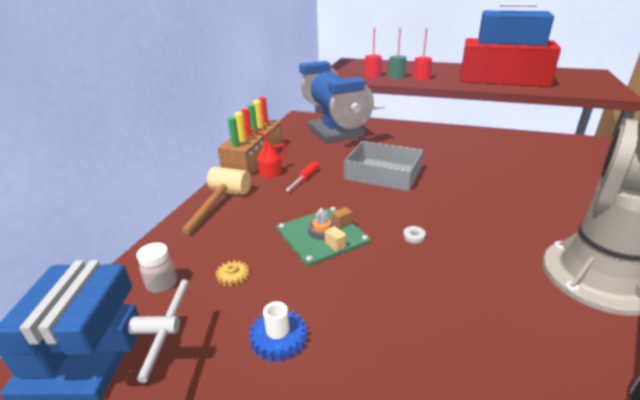

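The side view agrees: gear at (279,332), light offcut at (335,238), dark one at (343,217), bin at (384,163). Next I fit the geometry.

```bash
cat > fit.py <<'E'
from h import *
def rect(P,n):
    (c,s,a)=cv2.minAreaRect((P[:,:2]*1000).astype(np.float32)); print(n,'c',np.round(c,1),'size',np.round(s,1),'ang',round(a,1),len(P))
def circ(P):
    A=np.c_[2*P[:,:2],np.ones(len(P))]; x=np.linalg.lstsq(A,(P[:,:2]**2).sum(1),rcond=None)[0]; return x[:2],np.sqrt(x[2]+x[:2]@x[:2])
E
python3 - <<'E'
from fit import *
for c in ('top','side'):
    W=np.load(c+'1.npy'); M={}
    def pts(t,lo,hi,er=0):
        m=np.load(f'm_{c}_{t}.npy').astype(np.uint8)
        if er: m=cv2.erode(m,np.ones((3,3)))
        w=W[m>0]; return w[(w[:,2]>lo)&(w[:,2]<hi)]
    rect(pts('trainer',.005,.018),c+' trainer')
    rect(pts('bin',.045,.07),'bin')
    for t in('offcut_a_mid','offcut_b_mid'): 
        p=pts(t,.040,.05); rect(p,t)
    p=pts('gear',.062,.075) if c=='top' else W[np.load('m_side_gear.npy')|True][:0]
    m=np.isfinite(W[...,2]); 
    w=W[m]; 
    g=w[(w[:,2]>.060)&(w[:,2]<.078)&(np.hypot(w[:,0]-.545,w[:,1]-.32)<.04)]; rect(g,'hubtop'); 
    if len(g): print(np.round(g[:,:2].mean(0),4), np.round(circ(g),4) if 0 else circ(g))
    g=w[(w[:,2]>.014)&(w[:,2]<.03)&(np.hypot(w[:,0]-.545,w[:,1]-.32)<.07)]; rect(g,'disc')
    for z in((.036,.045),(.025,.034),(.05,.064),(.065,.08)):
        g=w[(w[:,2]>z[0])&(w[:,2]<z[1])&(np.hypot(w[:,0]-.57,w[:,1]-.023)<.035)]
        if len(g)>3: rect(g,f'shaft{z}'); print(g[:,:2].mean(0).round(4))
E
python3 -c "
import cv2
a=cv2.imread('pics/top1.png')
b=cv2.resize(a[140:260,245:375],None,fx=6,fy=5,interpolation=2)[:,:400]
b=cv2.resize(a[145:255,250:370],(480,440),interpolation=2)
g=cv2.resize(a[160:225,130:200],(300,280),interpolation=2)
import numpy as np
o=np.zeros((440,790,3),'uint8');o[:,:480]=b;o[:280,485:785]=g;cv2.imwrite('pics/crop1.png',o)"
```

```text
top trainer c [569.1  25.6] size [160.8 159.9] ang 47.3 4227
bin c [ 491.8 -321. ] size [151.3 190.5] ang 83.9 1358
offcut_a_mid c [525.7  64.3] size [27.7 40.2] ang 55.5 276
offcut_b_mid c [532.5 -18.4] size [38.3 26.4] ang 52.5 250
hubtop c [548.3 322.5] size [36.2 36.3] ang 70.4 174
[0.5476 0.3223] (array([0.54810126, 0.3220859 ]), np.float64(0.016245601594160164))
disc c [548.5 322.6] size [93.  92.5] ang 70.9 1034
shaft(0.036, 0.045) c [563.7  23.3] size [49.6 39.3] ang 21.7 155
[0.5667 0.0244]
shaft(0.025, 0.034) c [568.8  25.3] size [62.1 61.4] ang 50.1 411
[0.567  0.0253]
shaft(0.05, 0.064) c [568.4  25.6] size [20.6 20. ] ang 6.2 60
[0.5672 0.0251]
shaft(0.065, 0.08) c [566.5  25.4] size [13.6 11.5] ang 86.2 30
[0.5673 0.0256]
side trainer c [569.7  23.2] size [159.7 163.2] ang 47.4 2027
bin c [ 491.5 -323.3] size [158.6 190.2] ang 83.8 912
offcut_a_mid c [525.6  62.5] size [29.6 42.1] ang 56.7 185
offcut_b_mid c [534.3 -19.7] size [39.6 29.9] ang 52.3 153
hubtop c [548.6 320.7] size [36.2 37.4] ang 7.1 291
[0.5483 0.3221] (array([0.54863725, 0.32163399]), np.float64(0.016313595577729583))
disc c [547.9 323.7] size [93.2 87.4] ang 24.0 1481
shaft(0.036, 0.045) c [568.5  27.9] size [38.1 34.5] ang 16.4 115
[0.567  0.0304]
shaft(0.025, 0.034) c [567.1  27. ] size [61.4 55.4] ang 16.6 167
[0.5706 0.0337]
shaft(0.05, 0.064) c [564.7  27.7] size [24.8 13.8] ang 40.4 64
[0.5665 0.027 ]
shaft(0.065, 0.08) c [570.4  23.3] size [16.9 15.1] ang 11.3 37
[0.5685 0.0256]
```

View pics/crop1.png

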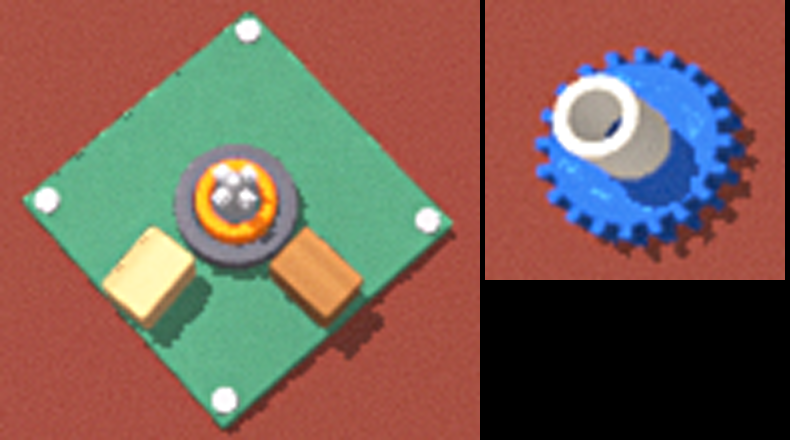

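The plate yaw is about 47.4° with the shaft at about (0.569, 0.025). The crop shows the light offcut lower left of the ring and the dark one lower right; the hub interior shows only a sliver of the bore. First I go above the light offcut.

Emit:
{"fn": "move_arm", "kwargs": {"series": [[[36, -46, -12], [0, 0, -0.029], 54], [[36, -46, -12], [0, 0, -0.029], 54], [[36, -46, -12], [0, 0, -0.029], 54], [[36, -46, -12], [0, 0, -0.029], 54], [[36, -46, -12], [0, 0, -0.029], 54], [[36, -46, -12], [0, 0, -0.029], 54], [[36, -46, -12], [0, 0, -0.029], 54], [[36, -46, -12], [0, 0, -0.029], 54], [[36, -46, -12], [0, 0, -0.029], 54], [[36, -46, -12], [0, 0, -0.029], 54]], "squeeze": 40}}

```text
time: 2.3
tool_pos: [0.5263, 0.0636, 0.1222]
orientation: [3.141, 0.0, 2.547]
wrist_force: [0.6, 1.3, 0.7]
gripper_width: 0.0542
grip_force: 0.0
```

Emit:
{"fn": "move_arm", "kwargs": {"series": [[[0, 0, -35], [0, 0, 0], 54], [[0, 0, -35], [0, 0, 0], 54], [[0, 0, -25], [0, 0, 0], 54], [[0, 0, 0], [0, 0, 0], 15], [[0, 0, 0], [0, 0, 0], 15], [[0, 0, 0], [0, 0, 0], 15], [[0, 0, 0], [0, 0, 0], 15], [[0, 0, 30], [0, 0, 0], 15], [[0, 0, 40], [0, 0, 0], 15], [[0, 0, 30], [0, 0, 0], 15]]}}

```text
time: 3.55
tool_pos: [0.5257, 0.0647, 0.1295]
orientation: [3.14, 0.002, 2.547]
wrist_force: [0.7, -0.3, -0.4]
gripper_width: 0.0273
grip_force: 42.8
```

Emit:
{"fn": "move_arm", "kwargs": {"series": [[[-3, -46, 0], [0, 0, -0.18], 15], [[-4, -46, 0], [0, 0, -0.18], 15], [[-4, -46, 0], [0, 0, -0.18], 15], [[-4, -46, 0], [0, 0, -0.18], 15], [[-4, -46, 0], [0, 0, -0.18], 15], [[-4, -46, 0], [0, 0, -0.18], 15], [[-4, -46, 0], [0, 0, -0.18], 15], [[-4, -46, 0], [0, 0, -0.18], 15], [[-3, -46, 0], [0, 0, -0.18], 15], [[0, 0, -30], [0, 0, 0], 15]]}}

```text
time: 4.8
tool_pos: [0.4902, -0.357, 0.1004]
orientation: [3.132, 0.005, 0.919]
wrist_force: [0.0, 0.8, -0.9]
gripper_width: 0.027
grip_force: 43.0
```

Emit:
{"fn": "move_arm", "kwargs": {"series": [[[0, 0, -30], [0, 0, 0], 15], [[0, 0, -30], [0, 0, 0], 15], [[0, 0, 0], [0, 0, 0], 54], [[0, 0, 0], [0, 0, 0], 54], [[0, 0, 40], [0, 0, 0], 54], [[0, 0, 50], [0, 0, 0], 54], [[10, 50, 0], [0, 0, 0], 54], [[10, 50, 0], [0, 0, 0], 54], [[10, 50, 0], [0, 0, 0], 54], [[10, 50, 0], [0, 0, 0], 54]]}}

```text
time: 6.05
tool_pos: [0.5324, -0.1483, 0.1296]
orientation: [3.138, -0.002, 0.927]
wrist_force: [0.4, -0.1, -0.1]
gripper_width: 0.0538
grip_force: 0.0
```

Emit:
{"fn": "move_arm", "kwargs": {"series": [[[1, 45, 0], [0, 0, 0], 54], [[1, 45, 0], [0, 0, 0], 54], [[0, 39, 0], [0, 0, 0], 54], [[0, 0, -35], [0, 0, 0], 54], [[0, 0, -40], [0, 0, 0], 54], [[0, 0, -25], [0, 0, 0], 54], [[0, 0, -2], [0, 0, 0], 15], [[0, 0, 0], [0, 0, 0], 15], [[0, 0, 0], [0, 0, 0], 15], [[0, 0, 0], [0, 0, 0], 15]]}}

```text
time: 7.3
tool_pos: [0.534, -0.0204, 0.0265]
orientation: [3.14, -0.002, 0.927]
wrist_force: [0.7, 0.5, 4.2]
gripper_width: 0.0277
grip_force: 41.9
```

Gripped. Now lift and go to the bin at (0.492, -0.285).

Emit:
{"fn": "move_arm", "kwargs": {"series": [[[0, 0, 50], [0, 0, 0], 15], [[0, 0, 50], [0, 0, 0], 15], [[-7, -44, 0], [0, 0, 0], 15], [[-7, -44, 0], [0, 0, 0], 15], [[-7, -44, 0], [0, 0, 0], 15], [[-7, -44, 0], [0, 0, 0], 15], [[-7, -44, 0], [0, 0, 0], 15], [[-7, -44, 0], [0, 0, 0], 15], [[0, 0, -15], [0, 0, 0], 15], [[0, 0, -35], [0, 0, 0], 15]]}}

```text
time: 8.55
tool_pos: [0.4925, -0.2856, 0.0764]
orientation: [3.137, -0.001, 0.926]
wrist_force: [0.3, 0.5, -1.3]
gripper_width: 0.0274
grip_force: 41.3
```

Emit:
{"fn": "move_arm", "kwargs": {"series": [[[0, 0, -30], [0, 0, 0], 15], [[0, 0, 0], [0, 0, 0], 54], [[0, 0, 0], [0, 0, 0], 54], [[0, 0, 40], [0, 0, 0], 54], [[0, 0, 50], [0, 0, 0], 54], [[0, 0, 40], [0, 0, 0], 54], [[0, 50, 0], [0, 0, 0.1], 60], [[5, 50, 0], [0, 0, 0.1], 60], [[5, 50, 0], [0, 0, 0.1], 60], [[5, 50, 0], [0, 0, 0.1], 60]]}}

```text
time: 9.8
tool_pos: [0.507, -0.0831, 0.1774]
orientation: [3.137, -0.001, 1.33]
wrist_force: [0.4, 0.3, -0.9]
gripper_width: 0.0598
grip_force: 0.0
```

Run:
```python
from h import *
p,W=look('top','top2.png')
for t in ('offcut_a_mid','bin'):
  for r in silhouettes('top',t)[:3]:
    w=W[r['pixels']]; print(t,r['conf'],r['pixel'],np.nanmedian(w,0))
print(state()['tool_pos'],state()['orientation'])
```

```text
offcut_a_mid 0.98 [490.1, 254.4] [ 0.48487402 -0.34277108  0.03447032]
bin 0.61 [482.5, 257.4] [ 0.48452847 -0.33809656  0.00304614]
[ 0.50747324 -0.0803606   0.17678852] [ 3.13908650e+00 -2.82714035e-03  1.33419908e+00]
```

View pics/top2.png

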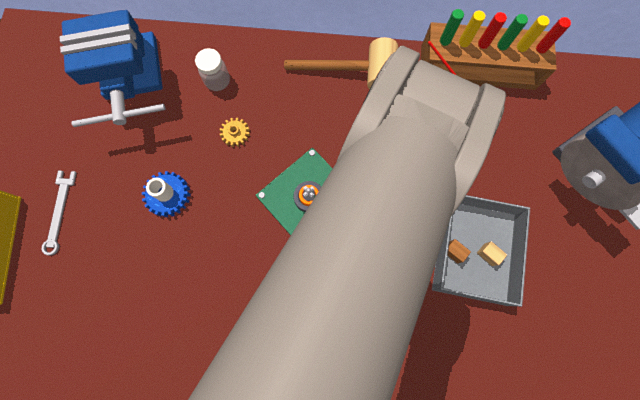

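Both offcuts are in the bin (457,251 and 493,254) and the trainer is clear. Next, the gear.

Emit:
{"fn": "move_arm", "kwargs": {"series": [[[5, 45, 0], [0, 0, 0], 70], [[5, 45, 0], [0, 0, 0], 70], [[5, 45, -10], [0, 0, 0], 70], [[5, 45, -10], [0, 0, 0], 70], [[5, 45, -10], [0, 0, 0], 70], [[4, 45, -10], [0, 0, 0], 70], [[4, 45, -10], [0, 0, 0], 70], [[4, 45, -10], [0, 0, 0], 70], [[4, 43, -5], [0, 0, 0], 70], [[0, 0, 0], [0, 0, 0], 70]]}}

```text
time: 11.2
tool_pos: [0.5469, 0.3233, 0.1106]
orientation: [3.141, -0.003, 1.333]
wrist_force: [-1.1, -0.9, -1.0]
gripper_width: 0.0699
grip_force: 0.0
```

Emit:
{"fn": "move_arm", "kwargs": {"series": [[[1, -1, -30], [0, 0, 0], 70], [[0, 0, -25], [0, 0, 0], 70], [[0, 0, -17], [0, 0, 0], 70], [[0, 0, 0], [0, 0, 0], 25], [[0, 0, 0], [0, 0, 0], 25], [[0, 0, 0], [0, 0, 0], 25], [[0, 0, 0], [0, 0, 0], 25], [[0, 0, 0], [0, 0, 0], 25], [[0, 0, 40], [0, 0, 0], 25], [[0, 0, 40], [0, 0, 0], 25]], "squeeze": 90}}

```text
time: 12.45
tool_pos: [0.5466, 0.3177, 0.1177]
orientation: [-3.139, 0.002, 1.327]
wrist_force: [0.1, -0.4, -2.0]
gripper_width: 0.036
grip_force: 90.6
```

```bash
cat > hub.py <<'E'
from fit import *
s=state(); t=s['tool_pos']; print(s['time'],t.round(4),s['orientation'].round(4),s['wrist_force'].round(1),s['gripper_width'],s['grip_force'])
for c in('side','top'):
    p,W=look(c,f'{c}_{s["time"]:.1f}.png')
    for r in silhouettes(c,'gear')[:1]:
        w=W[r['pixels']]; w=w[np.isfinite(w[:,0])]; print(c,r['conf'],r['pixel'],len(w),np.round(np.percentile(w,[1,50,99],axis=0),4).tolist())
    w=W[np.isfinite(W[...,0])]; zt=t[2]-.038   # expected underside
    g=w[(np.hypot(w[:,0]-t[0],w[:,1]-t[1])<.052)&(abs(w[:,2]-zt-.0)<.05)]
    d=g[abs(g[:,2]-zt-.022)<.005]
    if len(d)>9: rect(d,c+' disc top'); print(np.median(d,0).round(4))
E
python3 hub.py
```

```text
12.45 [0.5466 0.3177 0.1177] [-3.1390e+00  2.0000e-03  1.3273e+00] [ 0.1 -0.4 -2. ] 0.035972333587168524 90.56590408086777
side 0.57 [268.2, 303.2] 2486 [[0.501, 0.2368, 0.0002], [0.5415, 0.3369, 0.1002], [0.5959, 0.3668, 0.1466]]
side disc top c [544.9 327.9] size [93. 79.] ang 17.5 1211
[0.5385 0.3379 0.1002]
top 0.89 [154.0, 184.4] 1393 [[0.5061, 0.2788, 0.0807], [0.5447, 0.3072, 0.1032], [0.5944, 0.344, 0.1498]]
top disc top c [547.1 309.7] size [62.6 94. ] ang 75.5 825
[0.54   0.3042 0.1028]
```

Emit:
{"fn": "move_arm", "kwargs": {"series": [[[2, -15, 10], [0, 0, 0], 25], [[3, -35, 5], [0, 0, 0], 25], [[3, -40, 0], [0, 0, 0], 25], [[3, -40, 0], [0, 0, 0], 25], [[3, -40, 0], [0, 0, 0], 25], [[3, -40, 0], [0, 0, 0], 25], [[3, -40, 0], [0, 0, 0], 25], [[2, -35, 0], [0, 0, 0], 25], [[0, -10, 0], [0, 0, 0], 25], [[0, 0, 0], [0, 0, 0], 25]]}}

```text
time: 13.9
tool_pos: [0.5692, 0.0218, 0.1327]
orientation: [-3.14, 0.0, 1.325]
wrist_force: [0.1, 0.5, -1.7]
gripper_width: 0.0359
grip_force: 90.5
```

```bash
cat >> hub.py <<'E'
from scipy.optimize import least_squares
H={}
for c in('side','top'):
    p,W=look(c); w=W[np.isfinite(W[...,0])]
    g=w[(np.hypot(w[:,0]-t[0],w[:,1]-t[1])<.058)&(abs(w[:,2]-zt-.020)<.008)]
    print(c,len(g),'z med',np.median(g[:,2]).round(4))
    if len(g)<20: continue
    # outer boundary per angle about the TCP
    v=g[:,:2]-t[:2]; a=np.arctan2(v[:,1],v[:,0]); r=np.hypot(*v.T); b=np.floor((a+np.pi)/(2*np.pi)*40).astype(int)
    E=np.array([v[b==k][np.argmax(r[b==k])] for k in range(40) if (b==k).any() and r[b==k].max()>.036])
    f=least_squares(lambda x:np.hypot(E[:,0]-x[0],E[:,1]-x[1])-.045,[0,0],loss='soft_l1',f_scale=.002)
    print(c,'gear axis - TCP mm',(f.x*1000).round(1),len(E),'rms',np.sqrt(np.mean(f.fun**2))*1000)
E
python3 hub.py; ls pics
```

```text
13.9 [0.5692 0.0218 0.1327] [-3.1399e+00  3.0000e-04  1.3247e+00] [ 0.1  0.5 -1.7] 0.03589679414425764 90.54199129343033
side 0.64 [318.0, 198.4] 1148 [[0.5235, -0.0035, 0.0954], [0.5654, 0.0423, 0.1159], [0.6115, 0.0715, 0.1621]]
side disc top c [568.1  31.8] size [93.2 83.2] ang 13.6 527
[0.5627 0.0412 0.1157]
top 0.8 [317.8, 190.0] 656 [[0.5234, -0.015, 0.0113], [0.555, 0.0071, 0.1127], [0.5927, 0.0599, 0.2001]]
top disc top c [552.4  18.3] size [52.1 86.5] ang 26.3 426
[0.5553 0.0075 0.1131]
side 630 z med 0.1158
side gear axis - TCP mm [0.7 8.9] 30 rms 1.8350216232171728
top 534 z med 0.1129
top gear axis - TCP mm [0.7 6.4] 21 rms 4.267000200234132
crop1.png
side1.png
side_12.4.png
side_13.9.png
t0.png
top0.png
top1.png
top2.png
top_12.4.png
top_13.9.png
```

```bash
python3 -c "
import cv2,numpy as np
a=cv2.imread('pics/side_13.9.png')[130:270,240:400];b=cv2.imread('pics/top_13.9.png')[120:260,240:400]
a=cv2.resize(a,(395,346),interpolation=2);b=cv2.resize(b,(395,346),interpolation=2)
cv2.imwrite('pics/c2.png',np.hstack([a,b]))"
```

```text
(no output)
```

View pics/c2.png

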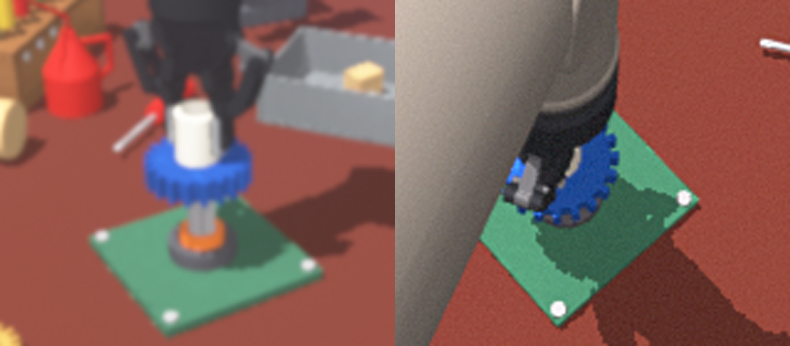

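The gear hangs level, but the hub stands a few mm towards +y of the jaws (side crop, hub at 195,140). I'll fit the white hub cylinder and disc directly.

```bash
cat > cyl.py <<'E'
from fit import *
from scipy.optimize import least_squares
s=state(); t=s['tool_pos']; print(s['time'],t.round(4),s['orientation'].round(4),s['wrist_force'].round(1))
p,W=look('side'); np.savez('last.npz',p=p,W=W)
ok=np.isfinite(W[...,0]); hsv=cv2.cvtColor(p,cv2.COLOR_RGB2HSV).astype(int)
near=ok&(np.hypot(W[...,0]-t[0],W[...,1]-t[1])<.06)
hub=near&(hsv[...,1]<70)&(hsv[...,2]>130)&(W[...,2]>t[2]-.012)&(W[...,2]<t[2]+.028)
eye=np.array(camera_info('side')['eye'])[:2]
def fit(P,r):
    d=(eye-t[:2]);d/=np.linalg.norm(d)
    f=least_squares(lambda x:np.hypot(P[:,0]-x[0],P[:,1]-x[1])-r,P[:,:2].mean(0)-d*r*.6,loss='soft_l1',f_scale=.001); return f.x,np.sqrt(np.mean(f.fun**2))
m=cv2.erode(hub.astype(np.uint8),np.ones((3,3)))>0
P=W[m]; x,e=fit(P,.019); print('hub',len(P),x.round(4),'rms',e.round(4),'minus TCP mm',((x-t[:2])*1e3).round(1),'ztop',np.percentile(W[hub][:,2],98).round(4))
blue=near&(hsv[...,0]>100)&(hsv[...,0]<125)&(hsv[...,1]>120)
Z=W[blue]; top=np.percentile(Z[:,2],80); print('blue z',np.percentile(Z[:,2],[2,20,50,80,98]).round(4))
q=Z[Z[:,2]<top-.006]; x,e=fit(q,.044); print('rim',len(q),x.round(4),e.round(4),((x-t[:2])*1e3).round(1))
q=Z[abs(Z[:,2]-top)<.004]; A=np.c_[q[:,:2]-q[:,:2].mean(0),np.ones(len(q))]; print('disc slope',np.linalg.lstsq(A,q[:,2],rcond=None)[0].round(3))
# shaft
sh=ok&(np.hypot(W[...,0]-.569,W[...,1]-.025)<.04)&(hsv[...,0]<18)&(hsv[...,1]>150)&(hsv[...,2]>150)&(W[...,2]>.03)&(W[...,2]<.0385)
q=W[sh]; 
if len(q)>8: x,e=fit(q,.0205); print('collar',len(q),x.round(4),e.round(4))
E
python3 cyl.py
```

```text
14.2 [0.57   0.0244 0.1331] [-3.1411e+00 -4.0000e-04  1.3296e+00] [-0.4  0.2 -1.6]
hub 275 [0.5701 0.0269] rms 0.0024 minus TCP mm [0.1 2.5] ztop 0.1606
blue z [0.0963 0.1043 0.1149 0.1165 0.1175]
rim 238 [0.5707 0.0262] 0.0029 [0.7 1.8]
disc slope [ 0.002 -0.016  0.116]
collar 60 [0.5697 0.0214] 0.0013
```

Emit:
{"fn": "move_arm", "kwargs": {"series": [[[-1, -2.6, -5], [0, 0, 0], 25], [[0, 0, -5], [0, 0, 0], 25], [[0, 0, -3], [0, 0, 0], 25], [[0, 0, 0], [0, 0, 0], 25], [[0, 0, 0], [0, 0, 0], 25], [[0, 0, 0], [0, 0, 0], 25], [[0, 0, 0], [0, 0, 0], 25], [[0, 0, 0], [0, 0, 0], 25], [[0, 0, 0], [0, 0, 0], 25], [[0, 0, 0], [0, 0, 0], 25]]}}

```text
time: 15.5
tool_pos: [0.569, 0.0201, 0.1203]
orientation: [-3.142, 0.0, 1.327]
wrist_force: [-0.1, 0.0, -1.8]
gripper_width: 0.0361
grip_force: 90.5
```

```bash
python3 cyl.py; python3 cyl.py
```

```text
15.5 [0.569  0.0201 0.1203] [-3.1416  0.      1.3269] [-0.1  0.  -1.8]
hub 258 [0.5692 0.0226] rms 0.0025 minus TCP mm [0.3 2.6] ztop 0.1478
blue z [0.0831 0.0914 0.1019 0.1037 0.1049]
rim 243 [0.5701 0.0223] 0.0028 [1.1 2.2]
disc slope [ 0.003 -0.015  0.103]
collar 60 [0.5692 0.0216] 0.0014
15.55 [0.569  0.0201 0.1203] [3.1416 0.     1.3269] [ 0.1 -0.2 -2.4]
hub 257 [0.5692 0.0226] rms 0.0024 minus TCP mm [0.2 2.5] ztop 0.1479
blue z [0.083  0.091  0.1018 0.1037 0.1049]
rim 241 [0.5699 0.0223] 0.0029 [0.9 2.2]
disc slope [ 0.003 -0.012  0.103]
collar 58 [0.5694 0.0214] 0.0014
```

The hub sits within about 1 mm of the shaft in the same camera, so I lower it gently over the pilot pin.

Emit:
{"fn": "move_arm", "kwargs": {"series": [[[0, 0, -3], [0, 0, 0], 25], [[0, 0, -3], [0, 0, 0], 25], [[0, 0, -2], [0, 0, 0], 25], [[0, 0, -2], [0, 0, 0], 25], [[0, 0, -1], [0, 0, 0], 25], [[0, 0, -1], [0, 0, 0], 25], [[0, 0, 0], [0, 0, 0], 25], [[0, 0, 0], [0, 0, 0], 25], [[0, 0, 0], [0, 0, 0], 25], [[0, 0, 0], [0, 0, 0], 25]]}}

```text
time: 16.85
tool_pos: [0.5691, 0.0201, 0.1084]
orientation: [3.141, -0.0, 1.327]
wrist_force: [-0.0, 0.4, -1.8]
gripper_width: 0.0359
grip_force: 90.5
```

```bash
python3 cyl.py;python3 -c "
from plant import state;print(state()['moment'])"
```

```text
16.85 [0.5691 0.0201 0.1084] [ 3.1415 -0.      1.3268] [-0.   0.4 -1.8]
hub 261 [0.5693 0.0229] rms 0.0026 minus TCP mm [0.3 2.9] ztop 0.1359
blue z [0.0704 0.0794 0.0903 0.0918 0.0931]
rim 236 [0.5696 0.0217] 0.0035 [0.6 1.7]
disc slope [ 0.002 -0.01   0.091]
collar 61 [0.5694 0.0216] 0.0012
[-0.02935293  0.00049623  0.04934965]
```

Emit:
{"fn": "move_arm", "kwargs": {"series": [[[0, 0, -1], [0, 0, 0], 25], [[0, 0, -1], [0, 0, 0], 25], [[0, 0, -1], [0, 0, 0], 25], [[0, 0, -1], [0, 0, 0], 25], [[0, 0, -0.5], [0, 0, 0], 25], [[0, 0, -0.5], [0, 0, 0], 25], [[0, 0, -0.5], [0, 0, 0], 25], [[0, 0, 0], [0, 0, 0], 25], [[0, 0, 0], [0, 0, 0], 25], [[0, 0, 0], [0, 0, 0], 25]]}}

```text
time: 18.15
tool_pos: [0.5694, 0.0201, 0.105]
orientation: [3.141, -0.001, 1.327]
wrist_force: [-4.3, -0.3, 10.6]
gripper_width: 0.0357
grip_force: 91.9
```

Emit:
{"fn": "move_arm", "kwargs": {"series": [[[0, 0, 0], [0, 0, 0.07], 25], [[0, 0, 0], [0, 0, 0.07], 25], [[0, 0, 0], [0, 0, 0.07], 25], [[0, 0, 0], [0, 0, 0.07], 25], [[0, 0, 0], [0, 0, 0.07], 25], [[0, 0, 0], [0, 0, 0.07], 25], [[0, 0, 0], [0, 0, 0.07], 25], [[0, 0, 0], [0, 0, 0.07], 25], [[0, 0, 0], [0, 0, 0], 25], [[0, 0, 0], [0, 0, 0], 25]]}}

```text
time: 19.4
tool_pos: [0.5716, 0.0204, 0.1056]
orientation: [3.135, 0.001, 1.887]
wrist_force: [0.2, 0.9, 8.2]
gripper_width: 0.0356
grip_force: 91.6
```

```bash
python3 cyl.py;python3 -c "
from plant import state;print(state()['moment'])"
```

```text
19.4 [0.5716 0.0204 0.1056] [3.1352e+00 7.0000e-04 1.8869e+00] [0.2 0.9 8.2]
hub 262 [0.5699 0.0229] rms 0.002 minus TCP mm [-1.7  2.5] ztop 0.1331
blue z [0.0681 0.0764 0.0873 0.0891 0.0905]
rim 236 [0.5704 0.0225] 0.0037 [-1.2  2.2]
disc slope [ 0.004 -0.003  0.088]
collar 52 [0.5695 0.0213] 0.0012
[ 0.1908293   0.14324225 -0.05505699]
```

Emit:
{"fn": "move_arm", "kwargs": {"series": [[[1, 0.2, 0], [0, 0, 0], 25], [[0.2, 0.1, 0], [0, 0, 0.07], 25], [[0.2, 0.1, 0], [0, 0, 0.07], 25], [[0.2, 0.1, 0], [0, 0, 0.07], 25], [[0.2, 0.1, 0], [0, 0, 0.07], 25], [[0.2, 0.1, 0], [0, 0, 0.07], 25], [[0.2, 0.1, 0], [0, 0, 0.07], 25], [[0.2, 0.1, 0], [0, 0, 0.07], 25], [[0.2, 0.1, 0], [0, 0, 0.07], 25], [[0, 0, 0], [0, 0, 0], 25]]}}

```text
time: 20.7
tool_pos: [0.5716, 0.021, 0.1026]
orientation: [3.141, -0.0, 2.446]
wrist_force: [-0.4, 0.2, -2.2]
gripper_width: 0.0359
grip_force: 90.6
```

```bash
python3 cyl.py;python3 -c "
from plant import state;print(state()['moment'])"
```

```text
20.7 [0.5716 0.021  0.1026] [ 3.1415e+00 -1.0000e-04  2.4458e+00] [-0.4  0.2 -2.2]
hub 230 [0.5685 0.0224] rms 0.0022 minus TCP mm [-3.1  1.4] ztop 0.1304
blue z [0.0642 0.0733 0.0844 0.086  0.0874]
rim 242 [0.5675 0.0215] 0.0038 [-4.1  0.5]
disc slope [ 0.001 -0.01   0.085]
collar 52 [0.5692 0.0214] 0.0015
[ 0.04087919  0.09446061 -0.04525212]
```

It dropped into the splines and the force has gone. Lowering further.

Emit:
{"fn": "move_arm", "kwargs": {"series": [[[0, 0, -1], [0, 0, 0], 25], [[0, 0, -1], [0, 0, 0], 25], [[0, 0, -1], [0, 0, 0], 25], [[0, 0, -1], [0, 0, 0], 25], [[0, 0, -1], [0, 0, 0], 25], [[0, 0, -1], [0, 0, 0], 25], [[0, 0, -1], [0, 0, 0], 25], [[0, 0, -1], [0, 0, 0], 25], [[0, 0, 0], [0, 0, 0], 25], [[0, 0, 0], [0, 0, 0], 25]]}}

```text
time: 22.0
tool_pos: [0.5718, 0.0209, 0.0948]
orientation: [3.142, 0.001, 2.447]
wrist_force: [1.6, -1.9, -2.2]
gripper_width: 0.0359
grip_force: 90.6
```

```bash
python3 cyl.py;python3 -c "
from plant import state;print(state()['moment'])"
```

```text
22.0 [0.5718 0.0209 0.0948] [3.1415e+00 5.0000e-04 2.4468e+00] [ 1.6 -1.9 -2.2]
hub 230 [0.569 0.022] rms 0.0022 minus TCP mm [-2.9  1.1] ztop 0.1224
blue z [0.056  0.0657 0.0766 0.0783 0.0795]
rim 234 [0.5685 0.0213] 0.0036 [-3.3  0.4]
disc slope [ 0.004 -0.012  0.078]
collar 25 [0.5686 0.0215] 0.0018
[-0.26904857 -0.39243294  0.0249018 ]
```

Emit:
{"fn": "move_arm", "kwargs": {"series": [[[0.3, -0.3, -2], [0, 0, 0], 25], [[0, 0, -2], [0, 0, 0], 25], [[0, 0, -2], [0, 0, 0], 25], [[0, 0, -2], [0, 0, 0], 25], [[0, 0, -2], [0, 0, 0], 25], [[0, 0, -2], [0, 0, 0], 25], [[0, 0, -2], [0, 0, 0], 25], [[0, 0, -1], [0, 0, 0], 25], [[0, 0, 0], [0, 0, 0], 25], [[0, 0, 0], [0, 0, 0], 25]]}}

```text
time: 23.3
tool_pos: [0.5719, 0.0208, 0.0799]
orientation: [3.142, -0.0, 2.447]
wrist_force: [1.4, -0.0, -0.2]
gripper_width: 0.036
grip_force: 90.7
```

Emit:
{"fn": "move_arm", "kwargs": {"series": [[[0, 0, -2], [0, 0, 0], 25], [[0, 0, -2], [0, 0, 0], 25], [[0, 0, -2], [0, 0, 0], 25], [[0, 0, -2], [0, 0, 0], 25], [[0, 0, -1.5], [0, 0, 0], 25], [[0, 0, -1.5], [0, 0, 0], 25], [[0, 0, -1], [0, 0, 0], 25], [[0, 0, 0], [0, 0, 0], 25], [[0, 0, 0], [0, 0, 0], 25], [[0, 0, 0], [0, 0, 0], 25]], "squeeze": 110}}

```text
time: 24.55
tool_pos: [0.572, 0.0208, 0.0699]
orientation: [3.141, -0.0, 2.447]
wrist_force: [-3.5, -0.5, 13.8]
gripper_width: 0.0354
grip_force: 110.3
```

```bash
python3 cyl.py;python3 -c "
from plant import state;print(state()['moment'])"
```

```text
24.55 [0.572  0.0208 0.0699] [ 3.1406e+00 -2.0000e-04  2.4469e+00] [-3.5 -0.5 13.8]
hub 221 [0.5695 0.0222] rms 0.0025 minus TCP mm [-2.5  1.4] ztop 0.0973
blue z [0.0143 0.039  0.0512 0.0534 0.0548]
rim 271 [0.5693 0.0212] 0.0045 [-2.8  0.4]
disc slope [ 0.004 -0.011  0.053]
[-0.18845809  0.95353597 -0.08134005]
```

Emit:
{"fn": "move_arm", "kwargs": {"series": [[[0, 0, -1], [0, 0, 0], 25], [[0, 0, 0], [0, 0, 0], 25], [[0, 0, -1], [0, 0, 0], 25], [[0, 0, 0], [0, 0, 0], 25], [[0, 0, -1], [0, 0, 0], 25], [[0, 0, 0], [0, 0, 0], 25], [[0, 0, 0], [0, 0, 0], 25], [[0, 0, 0], [0, 0, 0], 25], [[0, 0, 0], [0, 0, 0], 25], [[0, 0, 0], [0, 0, 0], 25]]}}

```text
time: 25.85
tool_pos: [0.5721, 0.0208, 0.0698]
orientation: [3.14, -0.001, 2.447]
wrist_force: [-9.4, 0.4, 29.3]
gripper_width: 0.0356
grip_force: 111.8
```

```bash
python3 cyl.py;python3 -c "
from plant import state;print(state()['moment'])"
```

```text
25.85 [0.5721 0.0208 0.0698] [ 3.1396e+00 -7.0000e-04  2.4470e+00] [-9.4  0.4 29.3]
hub 226 [0.5689 0.0221] rms 0.0024 minus TCP mm [-3.2  1.4] ztop 0.0969
blue z [0.0151 0.0389 0.0515 0.0533 0.0547]
rim 270 [0.5691 0.0213] 0.0045 [-3.   0.6]
disc slope [ 0.004 -0.012  0.053]
[-0.20645961  2.35600587  0.03024311]
```

Run:
```python
from h import *
def top(p,W,c):
    hsv=cv2.cvtColor(p,cv2.COLOR_RGB2HSV).astype(int)
    near=np.isfinite(W[...,0])&(np.hypot(W[...,0]-c[0],W[...,1]-c[1])<.06)
    b=near&(hsv[...,0]>100)&(hsv[...,0]<125)&(hsv[...,1]>120)
    h=near&(hsv[...,1]<70)&(hsv[...,2]>130)&(W[...,2]>.06)
    return np.percentile(W[b][:,2],[50,80,90,98]).round(4),np.percentile(W[h][:,2],[90,98]).round(4) if h.any() else 0
im=lambda f:cv2.imread(f)[:,:,::-1].copy()
print('bench side',top(im('pics/side1.png'),np.load('side1.npy'),(.548,.322)))
print('bench top',top(im('pics/top1.png'),np.load('top1.npy'),(.548,.322)))
d=np.load('last.npz'); print('now side',top(d['p'],d['W'],(.569,.023)))
p,W=look('top','top3.png'); print('now top',top(p,W,(.569,.023)))
cv2.imwrite('pics/c3.png',np.hstack([cv2.resize(a[:,:,::-1],(395,346),interpolation=2) for a in (d['p'][160:280,250:387],p[120:240,250:387])]))
ok=lambda W,c,r0,r1:W[np.isfinite(W[...,0])&(np.hypot(W[...,0]-c[0],W[...,1]-c[1])>r0)&(np.hypot(W[...,0]-c[0],W[...,1]-c[1])<r1)]
for n,W in(('side0',np.load('side1.npy')),('top0',np.load('top1.npy'))):
    g=ok(W,(.569,.0245),.022,.030);print(n,'shoulder z',np.percentile(g[:,2],[50,80]).round(4)); g=ok(W,(.569,.0245),.05,.07);print('plate z',np.median(g[:,2]).round(4)); g=ok(W,(.548,.322),.07,.09);print('bench',np.median(g[:,2]).round(4))
```

```text
bench side (array([0.0219, 0.023 , 0.0235, 0.0242]), array([0.0692, 0.0698]))
bench top (array([0.0197, 0.021 , 0.0217, 0.0229]), array([0.0671, 0.0678]))
now side (array([0.0515, 0.0533, 0.0538, 0.0547]), array([0.4638, 0.4812]))
now top (array([0.0498, 0.0511, 0.0517, 0.1127]), array([0.4996, 0.508 ]))
side0 shoulder z [0.0297 0.0311]
plate z 0.0139
bench 0.0005
top0 shoulder z [0.0279 0.0292]
plate z 0.0104
bench -0.0019
```

View pics/c3.png

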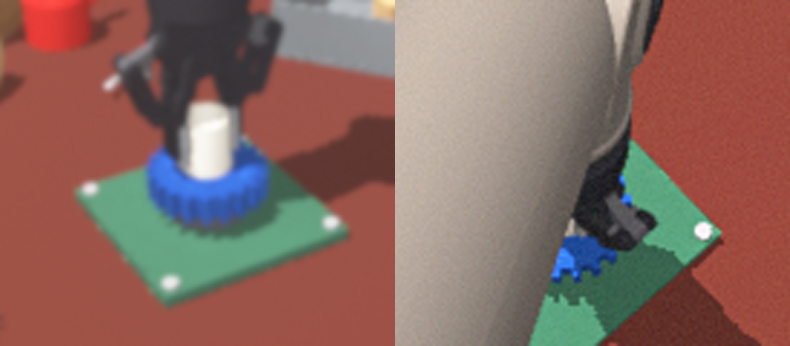

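The gear sits 30.1 mm (top camera) and 30.3 mm (side camera) above its bench height. It is against a hard stop: 15 N more push moved it only 0.1 mm. So it is home on the shoulder. The picture shows it level at (207,180), with the gripper still holding it.

```bash
python3 -c "
from plant import *
print(hand_in())"
```

```text
the job is handed in; nothing more can be done
None
```

The job is handed in: both offcuts are in the bin, and the blue gear is meshed on the shaft and measured home on the shoulder, still held pressed down with about 30 N; I gave the arm no moves near the screwdriver, bearing or brass gear but did not re-measure them at the end, and `hand_in()` returned no verdict.

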